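# Set up the stereo microscope for transmitted light

## Robot

A 6-joint arm with a two-finger parallel gripper is mounted at the origin on the work surface. World frame = base frame: x ahead of the robot, y to its left, z up, the work surface at z = 0. Lengths are in m, angles in rad, forces in N, time in s.
With the tool pointing down it reaches from about 0.4 to 0.925 m from the base axis. Payload 12.5 kg.
Tool frame: the origin (TCP) lies between the finger pads; the fingertips stand 8 mm ahead of it and the grasp point (between the pads) lies 11 mm behind it; z points along the fingers, y is the line along which they close (so a half turn about z gives the same grasp; the last joint's range is limited). The gripper opens to 95 mm and grips with 3 to 60 N. Pads are 20 mm wide; open, the fingers measure 119 mm over their backs; the gripper's body (75 mm by 180 mm) begins 59 mm behind the grasp point.
Start: joints at [-1.348, 0.491, 1.559, -0, 1.092, -0.106], TCP at [0.202, -0.592, 0.223] pointing down, gripper open.
Joint ranges: [-3.1, 3.1], [-0.84, 2.19], [0.05, 2.79], [-1.13, 4.28], [0.06, 2.93], [-2.69, 2.69]. Speed limits (rad/s): [2.22, 2.22, 2.79, 3.14, 3.14, 3.14].

## Interface

Orientations are given as a unit quaternion [x, y, z, w].
In Python, from workcell import env gives the robot as it stands.
- The arm moves only by the tool drive_tool, never from a script. Its argument "moves" is a list of rows, each a list of 7 numbers: the closure in counts, from 0 (fully open) to 255 (shut), then the shift along the tool's x, y, z in mm, then the turn, a rotation vector about the tool's x, y, z in degrees. In form: [[gripper, dx, dy, dz, ax, ay, az], ...]. A call has 1 to 5 rows; each row shifts and turns the commanded pose from where the row before left it, along the tool's axes as they then stand; what a row does not reach is not made up. A row lasts 1/10 s, in which the tool goes at most 50 mm and 8.59 degrees, less where a joint would pass 70% of its speed; a pose out of reach is approached as far as the arm can. A call with a gripper value outside its range is refused whole. The fingers move at their own pace and stop on an object; "newtons" is the grip in N (left out, the last holds). Time passes only in rows, so rows that do not move let the fingers close. It gives the time, the measured TCP pose, the force, the opening and the grip force at its end, in the units of the state.
- env.observe(): the state, without advancing time (a new reading comes with each control period).
- env.camera(name): name is "scene" or "top"; returns a dict with "img" (420x560x3 uint8, red, green, blue), "fov_y" (degrees; the focal length in pixels is half the picture's height over the tangent of half this angle, whatever the lens; pixels are square), "cx", "cy" (the principal point, pixels), "k1" (the pictures are not rectified: a ray, as slopes to the right and down, at radius r is drawn at 1 + k1 r^2 times it, then the intrinsics apply), "cam_to_world" (4x4, takes a point from camera to world coordinates). Camera axes: x right, y down, z forward; pixel columns grow to the right and rows downward; lengths in m; the calibration is good to about 2 mm. A picture is of the moment at which its call begins. There is no depth.
- env.job_done(): hands the job in; it is judged then, once.
Trained networks look in a picture, given as the dict that the camera call returned (one of the last four; its "shot" number tells which), for a name from the list of things; names that differ only in an ending like _2 or _b are one class to them, and where a whole thing is asked for, a point or a joint stands for the part that bears it (a point fixed in the world has none). Each returns a list of dicts, best first, with "confidence" (0 to 1); they miss things now and then, are a little off and sometimes report something else, mostly with a low value. They report only what shows in the picture. A call takes as long as a camera call. They do not tell look-alikes from the thing itself.
- env.boxes_of(name, picture): "xyz" ([x, y, z] in m, in world coordinates, good to about 4 mm: the middle of the surface that is visible of it).
The state is a dict: "time_s": time; "joints": joint angles; "joint_vel": joint speeds; "joint_torque": joint torques, N m; "tool_pos": TCP position; "tool_rot": TCP orientation; "force": force on the tool from outside, world axes, zero at the start; "moment": the same for the moment, N m; "width": finger opening in m; "gripper_force": force on a finger pad.
Only numpy, scipy, OpenCV 4.12 (cv2) and the standard library are available. Lean on these libraries where they do the work, as an engineer would, in place of code of your own. Each camera call takes 0.05 s, during which the arm holds its last target. There are 200 camera calls.

## Task

Get the stereo microscope ready to view the red culture by transmitted light: slide the white frosted-glass plate over the microscope's base, without lifting it or forcing it, until it drops into the round opening and lies flush; then stand the closed red dish on the middle of that glass, keeping it level on the way. Switch the base lamp on by rocking its switch fully over, and leave the amber dish, the black plate, the vials and the tweezers where they lie.

Things in the scene. Friction and masses are not known exactly. Their poses are not given: they have to be found in the camera images.
- stand: Fixed stereo microscope. Base: slab 400 x 330 mm with a flat dark-grey deck (390 x 320 mm), its top 45 mm above the bench. Origin: centre of the base's underside. +x: from the front edge to the pole at the rear (about world +y, within 20 degrees); +y across (towards the robot); z up. The head is swung round behind the pole: nothing hangs over the deck within 85 mm of the opening's centre.
- opening (a point): Centre of the round opening in the base at the level of the deck, at (20, 0, 45) mm in the stand's frame. The opening is a shallow pocket, 97 mm in diameter and 5 mm deep, with upright walls and a flat floor with a grey lamp diffuser.
- pole (a point): Foot of the upright pole on the deck, at (165, 0, 45) mm in the stand's frame. Pole 25 mm thick, 300 mm high, foot 56 mm wide and 16 mm high. More than 120 mm above the deck it carries a collar, a knob and a focus block that reach 55 mm from its axis towards the opening and 47 mm sideways.
- glass_plate: White frosted-glass disc, 94.5 mm in diameter, 5 mm thick, about 90 g, loose, too wide to grip; slides under about 0.6 N at its rim. Starts flat on the deck towards the front edge, 100 to 175 mm from the opening's centre. Origin: centre of its underside: 45 mm above the bench while sliding, 40 mm in the opening (top flush with the deck). Coming over the opening, its leading edge tips down first.
- red_dish: Closed clear culture dish with red medium, 50 mm in diameter, 13 mm high, about 25 g, loose on the bench beside the base on the robot's right. Origin: centre of its underside; z up.
- lamp_switch (a joint): Angle of the lamp's rocker switch on the deck: 0 rad = off, 0.4 rad = fully over, on. It has no spring: it stays where it is left and yields to about 3 N at the press point. It rocks about the stand's y axis.
- switch_press (a point): The point to press: top of the raised half of the grey rocker (22 mm wide across y, 40 mm long along the stand's x; pivot at (20, 135) mm in the stand's frame), 14 mm from the pivot towards the front edge, by a small green bar. Off, it is 15.5 mm above the deck; pressed straight down it ends about 9 mm above the deck, that half then level. It moves with the rocker.
- amber_dish: Bystander: a dish like the red one but with amber medium, on the bench. Origin: centre of its underside.
- black_plate: Bystander: a black contrast plate, 94.5 mm in diameter, 5 mm thick, flat on the bench. Origin: centre of its underside.
- vials: Bystander: white strip 20 x 110 mm with six capped vials, 48 mm high. Origin: centre of its underside.
- tweezers: Bystander: steel tweezers 130 mm long, 7 mm high, lying flat on the bench near the robot. Origin: under their middle.
There are look-alikes about, which are no part of the job. What is shaped like the red_dish but turquoise is not meant. There is more than one size of the glass_plate; the one meant has the size given above.

How it is judged:
On the way, in this order (a step that is already met when the one before it is completed fails the run):
1. the glass plate lies flush in the opening (horizontal distance between glass_plate and opening below 0.004 m and z of glass_plate in the frame of stand between 0.037 and 0.0415 m and angle between glass_plate's own z axis and vertical below 0.02 rad), for 0.2 s.
2. the red dish stands on the middle of the glass plate (horizontal distance between red_dish and glass_plate below 0.015 m and z of red_dish in the frame of stand between 0.0425 and 0.0475 m and angle between red_dish's own z axis and vertical below 0.04 rad and linear speed of red_dish below 0.01 m/s), for 0.2 s.
At the end, for the whole second after the job is handed in: The glass plate lies in the opening, centred within 4 mm, level within 0.02 rad and at most 1.5 mm short of its floor; the red dish stands level on it within 15 mm of its centre, at rest; the lamp switch is over by more than 0.3 of its 0.4 rad (all of step 1 and all of step 2 and linear speed of glass_plate below 0.01 m/s and value of joint lamp_switch above 0.3 rad); the robot touches nothing.
It fails at once if the glass plate is lifted more than 20 mm off the deck (z of glass_plate in the frame of stand above 0.065 m).
It fails at once if the glass plate falls off the base (z of glass_plate in the frame of stand below 0.032 m).
It fails at once if the glass plate is forced: more than 40 N from the fingers (contact force between the fingers and glass_plate above 40 N).
It fails at once if the red dish is tipped by more than 0.35 rad (angle between red_dish's own z axis and vertical above 0.35 rad).
It fails at once if the amber dish, black plate, vial strip or tweezers are moved by more than 25 mm (distance of any of amber_dish, black_plate, vials, tweezers from where it was at the start of the episode above 0.025 m).
It also fails if it takes over 64 s, if anything falls off the work surface, if the arm or the gripper's body presses on something with over 40 N, if the wrist force passes 120 N, or if a joint passes its speed limit or range.

## Working session

There is one attempt and no reset: what is moved stays moved. The work goes in short steps, Python scripts to look and compute and a tool call to move; the robot and the scene stay as the last step left them, time stands still between calls to the robot, and variables do not carry over. Pictures are saved under pics/ and viewed, at most 10 in all, crops included, and the job is handed in when it is done.

Besides the shell and the picture viewer there is one more tool, called after ">>>" in YAML: its name, and indented under it one key for each argument. drive_tool: Moves the arm, as the interface text tells. Its arguments: {"type":"object","properties":{"moves":{"type":"array"},"newtons":{"type":"number"}},"required":["moves"]}

```bash
mkdir -p pics; ls
cat > h.py <<'E'
import numpy as np, cv2
from workcell import env
from scipy.spatial.transform import Rotation as R
def ray(c,u,v):
    h,w=c["img"].shape[:2]; f=h/2/np.tan(np.radians(c["fov_y"])/2)
    K=np.array([[f,0,c["cx"]],[0,f,c["cy"]],[0,0,1]]); d=np.array([(u-c["cx"])/f,(v-c["cy"])/f])
    s=d.copy()
    for _ in range(30): s=d/(1+c["k1"]*(s@s))
    T=np.array(c["cam_to_world"]); return T[:3,3],T[:3,:3]@np.array([s[0],s[1],1])
def at(c,u,v,z):
    o,d=ray(c,u,v); return o+d*(z-o[2])/d[2]
def proj(c,p):
    T=np.array(c["cam_to_world"]); q=T[:3,:3].T@(np.array(p)-T[:3,3]); s=q[:2]/q[2]
    f=c["img"].shape[0]/2/np.tan(np.radians(c["fov_y"])/2); s=s*(1+c["k1"]*(s@s)); return s[0]*f+c["cx"],s[1]*f+c["cy"]
def save(c,n): cv2.imwrite(f"pics/{n}.png",c["img"][:,:,::-1])
E
python3 - <<'E'
from h import *
np.set_printoptions(precision=4,suppress=True)
for n in("top","scene"):
    c=env.camera(n); save(c,n+"0"); print(n,c["fov_y"],c["k1"],np.array(c["cam_to_world"])[:3].tolist())
    for t in "stand glass_plate red_dish lamp_switch switch_press opening pole amber_dish black_plate vials tweezers".split():
        try: print(t,[(round(b["confidence"],2),np.round(b["xyz"],3).tolist()) for b in env.boxes_of(t,c)][:4])
        except Exception as e: print(t,e)
print(env.observe())
E
```

```text
pics
top 50.11698739208961 -0.09689822108591309 [[0.02642215056110402, -0.9912748877924324, 0.12913545908009447, 0.3461435495152154], [-0.9995920324152522, -0.02760081886749213, -0.007345987325668471, -0.12334571678252648], [0.010846137177416778, -0.1288886792156095, -0.9915997527623654, 1.2119609879933326]]
stand [(0.64, [0.558, 0.132, 0.041])]
glass_plate [(0.98, [0.612, -0.043, 0.049]), (0.81, [0.318, -0.214, 0.009])]
red_dish [(0.85, [0.425, -0.399, 0.011]), (0.72, [0.451, -0.308, 0.013])]
lamp_switch [(0.46, [0.455, 0.068, 0.054])]
switch_press [(0.61, [0.454, 0.07, 0.058])]
opening [(0.68, [0.556, 0.124, 0.048])]
pole []
amber_dish [(0.74, [0.566, -0.372, 0.01]), (0.31, [0.451, -0.307, 0.013])]
black_plate [(0.55, [0.694, -0.342, 0.005])]
vials [(0.95, [0.505, -0.478, 0.034])]
tweezers [(0.58, [0.316, -0.406, 0.004])]
scene 48.221387851098015 0.01188859570812833 [[0.6860444046391845, 0.4957899175327776, -0.5324804527267726, 1.0618620301375454], [0.7274611355030808, -0.4794810839807473, 0.4908138001698973, -0.6629723329550061], [-0.01197377116180932, -0.7240788961000653, -0.6896
[... 452 characters left out ...]
]), (0.6, [0.583, 0.106, 0.046])]
amber_dish [(0.88, [0.568, -0.377, 0.016])]
black_plate [(0.86, [0.699, -0.354, 0.004])]
vials [(0.6, [0.513, -0.486, 0.036])]
tweezers [(0.54, [0.313, -0.406, 0.005])]
{'time_s': 1.2, 'joints': array([-1.3476,  0.4909,  1.5589, -0.    ,  1.0917, -0.1056]), 'joint_vel': array([ 0.0006,  0.0015, -0.0019,  0.    , -0.0002,  0.0008]), 'joint_torque': array([ -0.0016, -61.2478, -25.8437,   0.0692,   0.0445,  -0.    ]), 'tool_pos': array([ 0.2018, -0.5915,  0.2227]), 'tool_rot': array([ 0.9865,  0.1637, -0.    ,  0.    ]), 'force': array([-0.2037, -0.0518,  0.0008]), 'moment': array([ 0.0143,  0.028 , -0.0113]), 'gripper_force': 0.0, 'width': 0.09505017343552855}
```

View pics/top0.png

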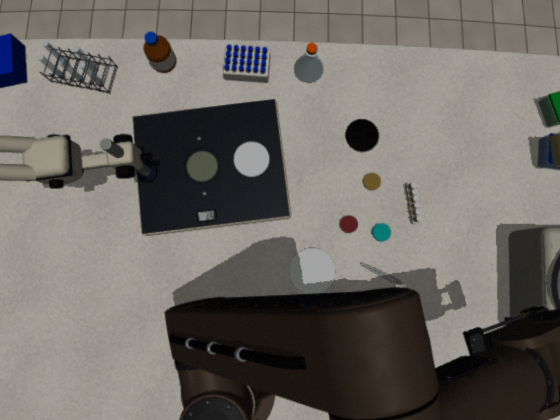

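View pics/scene0.png

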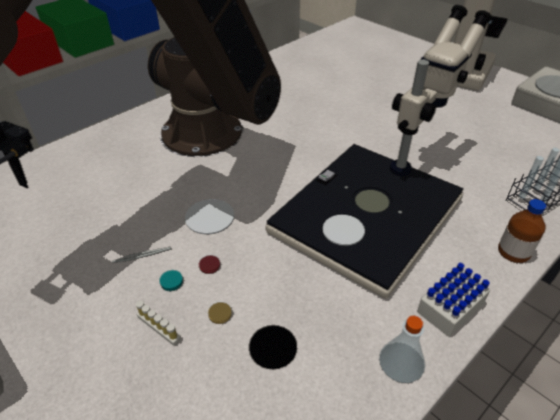

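Top view: the opening is at (202,166), the white plate on the deck at (251,159), the switch at (207,216), the red dish at (349,224). The turquoise decoy is at (382,232) and the oversize white plate is on the bench at (313,270). Next I'll measure these precisely.

```bash
cat >> h.py <<'E'
def blob(c,uv,z,tol=25,box=45):
    """flood-fill from pixel, map contour to plane z, fit circle -> xy, diameter"""
    img=cv2.resize(c["img"],None,fx=4,fy=4,interpolation=cv2.INTER_CUBIC); img=cv2.GaussianBlur(img,(5,5),0)
    m=np.zeros((img.shape[0]+2,img.shape[1]+2),np.uint8)
    cv2.floodFill(img.copy(),m,(int(uv[0]*4+1.5),int(uv[1]*4+1.5)),0,(tol,)*3,(tol,)*3,cv2.FLOODFILL_FIXED_RANGE|4|(255<<8))
    m=m[1:-1,1:-1]; k=max(cv2.findContours(m,cv2.RETR_EXTERNAL,cv2.CHAIN_APPROX_NONE)[0],key=cv2.contourArea)
    k=cv2.convexHull(k)[:,0]
    P=np.array([at(c,(a-1.5)/4,(b-1.5)/4,z)[:2] for a,b in k])
    (x,y),(w,h),a=cv2.fitEllipse((P*1e4).astype(np.float32)); return np.round([x/1e4,y/1e4,w/1e4,h/1e4],4)
def deckrect(c,z=.045):
    g=c["img"].max(2).astype(np.uint8); m=((g<45)*255).astype(np.uint8)
    m=cv2.morphologyEx(m,cv2.MORPH_OPEN,np.ones((3,3)))
    return m
E
python3 - <<'E'
from h import *
c=env.camera("top"); im=c["img"]
for n,uv,z in(("open",(202,166),.040),("glass",(251,159),.050),("red",(349,224),.013),("turq",(382,232),.013),("big",(313,262),.005)):
    print(n,im[uv[1],uv[0]],[blob(c,uv,z,t).tolist() for t in(20,30,40)])
print("bolts",at(c,199,138.5,.045),at(c,205,193.5,.045),"switch",at(c,207,216,.055))
print("corners",[at(c,*p,.045)[:2].round(4).tolist() for p in((134,117),(275,100),(289,215),(143,233))])
s=env.camera("scene")
for n,uv,z in(("open",(372,201),.040),("glass",(344,230),.050),("red",(209,264),.013)):
    print(n,s["img"][uv[1],uv[0]],[blob(s,uv,z,t).tolist() for t in(20,30,40)])
a=cv2.resize(im[90:245,120:400],None,fx=2.8,fy=2.8,interpolation=cv2.INTER_CUBIC); a=np.clip(a.astype(float)*1.8,0,255).astype(np.uint8)
cv2.imwrite("pics/crop.png",a[:,:,::-1])
E
```

```text
open [82 85 70] [[0.5873, 0.086, 0.0802, 0.0803], [0.5873, 0.086, 0.0821, 0.0822], [0.5873, 0.086, 0.0839, 0.0841]]
glass [163 164 165] [[0.6081, -0.0457, 0.0902, 0.0907], [0.6081, -0.0456, 0.0914, 0.0917], [0.6081, -0.0456, 0.0922, 0.0926]]
red [82 29 31] [[0.4453, -0.3101, 0.0432, 0.046], [0.4454, -0.31, 0.0444, 0.0471], [0.4455, -0.3099, 0.0455, 0.0482]]
turq [  8 118 115] [[0.4258, -0.3996, 0.0447, 0.0455], [0.4257, -0.3994, 0.0455, 0.0472], [0.4259, -0.3992, 0.0465, 0.0488]]
big [165 165 166] [[0.6328, -0.4723, 0.8006, 0.8801], [0.4348, 0.3329, 1.0717, 3.2079], [0.4356, 0.3329, 1.0711, 3.193]]
bolts [0.66037867 0.0962749  0.045     ] [0.51213101 0.07250701 0.045     ] switch [0.45203811 0.0627808  0.055     ]
corners [[0.7166, 0.2775], [0.7735, -0.104], [0.4616, -0.1496], [0.4035, 0.2305]]
open [87 88 75] [[0.5903, 0.0863, 0.0797, 0.0801], [0.5903, 0.0863, 0.0818, 0.0821], [0.5903, 0.0863, 0.0836, 0.0845]]
glass [183 185 183] [[0.6119, -0.0462, 0.09, 0.0903], [0.6119, -0.0463, 0.0912, 0.0917], [0.6119, -0.0463, 0.0921, 0.093]]
red [82 30 33] [[0.4559, -0.3151, 0.044, 0.0494], [0.4559, -0.315, 0.045, 0.0506], [0.4559, -0.315, 0.0459, 0.0519]]
```

View pics/crop.png

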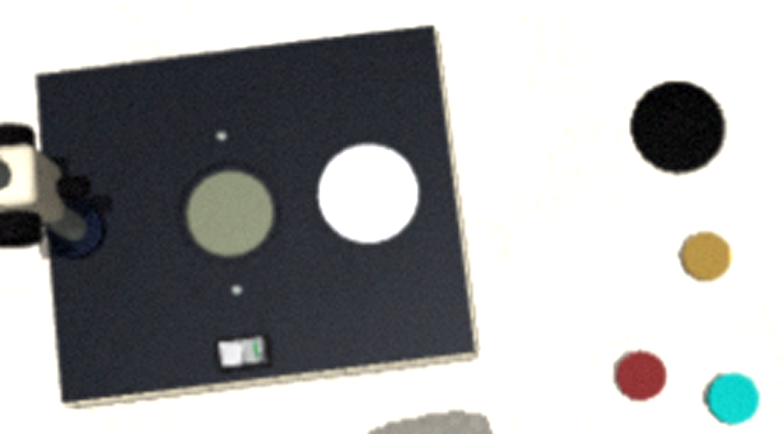

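The plate is a 94.5 mm disc (measured about 92). I'll push it with the two fingers as a cradle, opened to about 70 mm and square to the push line. A small helper will turn target poses into rows.

```bash
cat >> h.py <<'E'
def plan(target,yaw,n,grip,pos=None,yaw0=None):
    """rows in tool frame (tool kept down) from measured (or given) pose to target; yaw of tool x in deg"""
    o=env.observe(); p=np.array(o["tool_pos"] if pos is None else pos); r=R.from_quat(o["tool_rot"])
    if yaw0 is None:
        x=r.as_matrix()[:,0]; yaw0=np.degrees(np.arctan2(x[1],x[0]))
    print("from",np.round(p,4),"yaw",round(yaw0,2)); y=yaw0; out=[]
    for i in range(n):
        d=(np.array(target)-p)/(n-i); a=np.radians(y)
        X=np.array([np.cos(a),np.sin(a),0]); Y=np.array([np.sin(a),-np.cos(a),0]); Z=np.array([0,0,-1.])
        s=np.round([d@X*1e3,d@Y*1e3,d@Z*1e3],1 if i==n-1 else 0); t=round(-(yaw-y)/(n-i),1)
        p=p+(X*s[0]+Y*s[1]+Z*s[2])/1e3; y-=t; out.append([grip,*[float(v) for v in s],0,0,float(t)])
    for k in range(0,n,5): print(out[k:k+5])
    return p,y
E
python3 - <<'E'
from h import *
plan((.6194,-.1053,.12),99.0,20,67)
E
```

```text
from [ 0.2018 -0.5915  0.2227] yaw 18.84
[[67, 28.0, -16.0, 5.0, 0, 0, -4.0], [67, 29.0, -14.0, 5.0, 0, 0, -4.0], [67, 30.0, -12.0, 5.0, 0, 0, -4.0], [67, 30.0, -10.0, 5.0, 0, 0, -4.0], [67, 31.0, -8.0, 5.0, 0, 0, -4.0]]
[[67, 31.0, -6.0, 5.0, 0, 0, -4.0], [67, 32.0, -4.0, 5.0, 0, 0, -4.0], [67, 32.0, -1.0, 5.0, 0, 0, -4.0], [67, 32.0, 1.0, 5.0, 0, 0, -4.0], [67, 32.0, 3.0, 5.0, 0, 0, -4.0]]
[[67, 32.0, 5.0, 5.0, 0, 0, -4.0], [67, 31.0, 7.0, 5.0, 0, 0, -4.0], [67, 31.0, 10.0, 5.0, 0, 0, -4.0], [67, 30.0, 12.0, 5.0, 0, 0, -4.0], [67, 29.0, 14.0, 5.0, 0, 0, -4.0]]
[[67, 28.0, 16.0, 6.0, 0, 0, -4.0], [67, 27.0, 17.0, 5.0, 0, 0, -4.0], [67, 25.0, 19.0, 6.0, 0, 0, -4.1], [67, 24.0, 21.0, 5.0, 0, 0, -4.0], [67, 22.3, 22.7, 5.7, 0, 0, -4.1]]
```

>>> drive_tool:
  moves:
    - [67,28,-16,5,0,0,-4]
    - [67,29,-14,5,0,0,-4]
    - [67,30,-12,5,0,0,-4]
    - [67,30,-10,5,0,0,-4]
    - [67,31,-8,5,0,0,-4]

```text
time_s: 1.8
tool_pos: [0.308, -0.4697, 0.1976]
tool_rot: [0.943, 0.334, 0.0, 0.0]
force: [0.3, -1.5, 0.2]
width: 0.0704
gripper_force: 0.0
```

>>> drive_tool:
  moves:
    - [67,31,-6,5,0,0,-4]
    - [67,32,-4,5,0,0,-4]
    - [67,32,-1,5,0,0,-4]
    - [67,32,1,5,0,0,-4]
    - [67,32,3,5,0,0,-4]

```text
time_s: 2.3
tool_pos: [0.4123, -0.3483, 0.1726]
tool_rot: [0.87, 0.492, 0.0, 0.0]
force: [0.4, 0.3, 0.2]
width: 0.0697
gripper_force: 0.0
```

>>> drive_tool:
  moves:
    - [67,32,5,5,0,0,-4]
    - [67,31,7,5,0,0,-4]
    - [67,31,10,5,0,0,-4]
    - [67,30,12,5,0,0,-4]
    - [67,29,14,5,0,0,-4]

```text
time_s: 2.8
tool_pos: [0.5172, -0.2257, 0.1475]
tool_rot: [0.772, 0.636, 0.0, 0.0]
force: [0.3, 0.3, -0.2]
width: 0.0698
gripper_force: 0.0
```

>>> drive_tool:
  moves:
    - [67,28,16,6,0,0,-4]
    - [67,27,17,5,0,0,-4]
    - [67,25,19,6,0,0,-4.1]
    - [67,24,21,5,0,0,-4]
    - [67,22.3,22.7,5.7,0,0,-4.1]

```text
time_s: 3.3
tool_pos: [0.6202, -0.1042, 0.1198]
tool_rot: [0.648, 0.762, 0.0, 0.0]
force: [0.7, 0.1, -0.4]
width: 0.0701
gripper_force: 0.0
```

Run:
```python
from h import *
c=env.camera("top"); save(c,"t1"); s=env.camera("scene"); im=c["img"]
print(env.observe()["width"],env.observe()["time_s"])
for u in((202,166),(251,159)): print(im[u[1],u[0]],blob(c,u,.04 if u[0]==202 else .05,30))
for u in((372,201),(344,230)): print(blob(s,u,.04 if u[0]==372 else .05,30))
cv2.imwrite("pics/sc1.png",cv2.resize(s["img"][120:320,220:480],None,fx=3,fy=3)[:,:,::-1])
plan((.6194,-.1053,.055),99.0,5,67)
```

```text
0.06993170556994202 3.4
[27 22 16] [0.3822 0.093  0.907  0.9851]
[35 27 22] [0.3788 0.089  0.9088 0.9771]
[0.0041 0.3857 0.9724 1.7267]
[ 0.6127 -0.0473  0.0947  0.0987]
from [ 0.6208 -0.1027  0.1191] yaw 99.32
[[67, -0.0, -0.0, 13.0, 0, 0, 0.1], [67, -1.0, -0.0, 13.0, 0, 0, 0.1], [67, -0.0, -1.0, 13.0, 0, 0, 0.0], [67, -1.0, -0.0, 13.0, 0, 0, 0.1], [67, -0.4, -0.8, 12.1, 0, 0, 0.0]]
```

View pics/sc1.png

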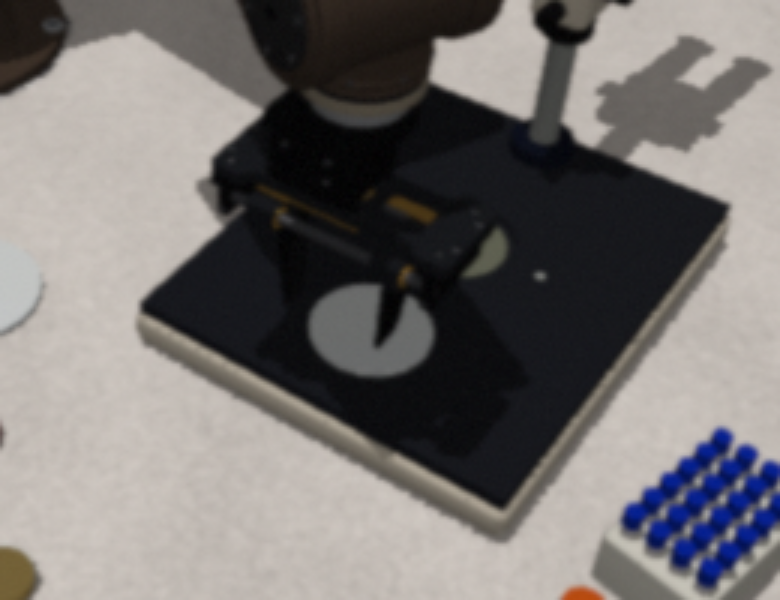

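Scene crop: the gripper hovers on the front side of the plate, fingers straddling it, with the plate's disc at about (372,330). Descending.

>>> drive_tool:
  moves:
    - [67,0,0,13,0,0,0.1]
    - [67,-1,0,13,0,0,0.1]
    - [67,0,-1,13,0,0,0]
    - [67,-1,0,13,0,0,0.1]
    - [67,-0.4,-0.8,12,0,0,0]

```text
time_s: 3.9
tool_pos: [0.6175, -0.1086, 0.0546]
tool_rot: [0.652, 0.759, -0.0, -0.0]
force: [0.8, 0.7, 0.1]
width: 0.0702
gripper_force: 0.0
```

Run:
```python
from h import *
s=env.camera("scene"); o=env.observe(); print(o["force"],o["width"])
cv2.imwrite("pics/sc2.png",cv2.resize(s["img"][140:300,250:480],None,fx=3,fy=3)[:,:,::-1])
print(blob(s,(344,235),.05,30))
plan((.6006,.015,.055),99.0,15,67)
```

```text
[-0.17350318  0.5787857  -1.05914352] 0.06993319679784817
[0.0188 0.3695 0.9489 1.7092]
from [ 0.6175 -0.1085  0.0535] yaw 98.68
[[67, 8.0, 0.0, -0.0, 0, 0, -0.0], [67, 8.0, 0.0, -0.0, 0, 0, -0.0], [67, 8.0, 0.0, -0.0, 0, 0, -0.0], [67, 8.0, 0.0, -0.0, 0, 0, -0.0], [67, 8.0, 0.0, -0.0, 0, 0, -0.0]]
[[67, 8.0, 0.0, -0.0, 0, 0, -0.0], [67, 9.0, 0.0, -0.0, 0, 0, -0.0], [67, 8.0, 0.0, -0.0, 0, 0, -0.0], [67, 9.0, 0.0, -0.0, 0, 0, -0.0], [67, 8.0, 0.0, -0.0, 0, 0, -0.1]]
[[67, 9.0, 0.0, -0.0, 0, 0, -0.0], [67, 8.0, 1.0, -0.0, 0, 0, -0.1], [67, 9.0, 0.0, -0.0, 0, 0, -0.0], [67, 8.0, 1.0, -1.0, 0, 0, -0.1], [67, 8.7, 0.1, -0.5, 0, 0, -0.0]]
```

View pics/sc2.png

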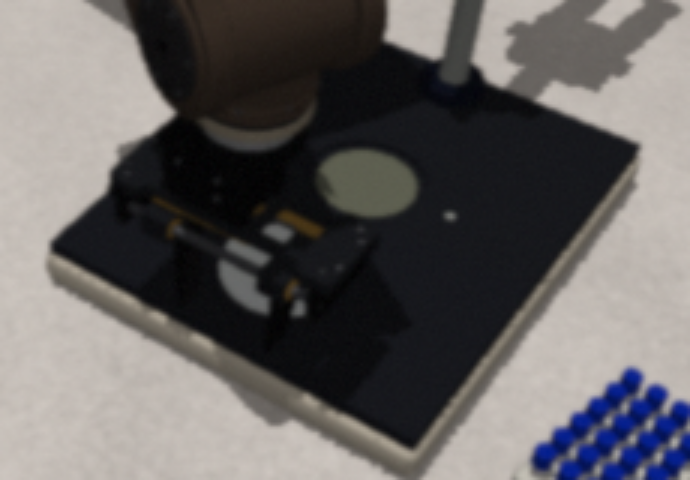

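Scene crop: the fingertips are at deck level behind the plate (white, partly hidden under the gripper at about (260,280)), and the opening lies ahead at (367,183). I'll raise the tool 1 mm and push.

>>> drive_tool:
  moves:
    - [67,8,0,-1,0,0,0]
    - [67,8,0,0,0,0,0]
    - [67,8,0,0,0,0,0]
    - [67,8,0,0,0,0,0]
    - [67,8,0,0,0,0,0]

```text
time_s: 4.45
tool_pos: [0.6118, -0.0675, 0.0571]
tool_rot: [0.651, 0.759, 0.0, 0.0]
force: [-0.1, -0.7, -0.7]
width: 0.0701
gripper_force: 0.2
```

>>> drive_tool:
  moves:
    - [67,8,0,0,0,0,0]
    - [67,8,0,0,0,0,0]
    - [67,8,0,0,0,0,0]
    - [67,8,0,0,0,0,0]
    - [67,8,0,0,0,0,0]

```text
time_s: 4.95
tool_pos: [0.6057, -0.0282, 0.0569]
tool_rot: [0.651, 0.759, -0.0, 0.0]
force: [-0.3, -2.2, -0.6]
width: 0.0701
gripper_force: 0.3
```

Run:
```python
from h import *
s=env.camera("scene"); c=env.camera("top"); o=env.observe(); print(o["force"],o["width"])
a=cv2.resize(s["img"][140:280,270:480],None,fx=3,fy=3); b=cv2.resize(c["img"][100:240,130:300],None,fx=2.2,fy=3)
cv2.imwrite("pics/sc3.png",a[:,:,::-1])
plan((.5953,.045,.0545),99.0,12,67)
```

```text
[-0.70620893 -0.19781905 -0.1449445 ] 0.0699343316509991
from [ 0.6056 -0.0278  0.0569] yaw 98.79
[[67, 6.0, 0.0, 0.0, 0, 0, -0.0], [67, 6.0, 0.0, 0.0, 0, 0, -0.0], [67, 6.0, 0.0, 0.0, 0, 0, -0.0], [67, 6.0, 0.0, 0.0, 0, 0, -0.0], [67, 6.0, 0.0, 0.0, 0, 0, -0.0]]
[[67, 6.0, 0.0, 0.0, 0, 0, -0.0], [67, 6.0, 0.0, 0.0, 0, 0, -0.0], [67, 6.0, 0.0, 0.0, 0, 0, -0.0], [67, 6.0, 0.0, 1.0, 0, 0, -0.1], [67, 7.0, 0.0, 0.0, 0, 0, -0.0]]
[[67, 6.0, 0.0, 1.0, 0, 0, -0.1], [67, 6.5, 1.0, 0.4, 0, 0, -0.0]]
```

View pics/sc3.png

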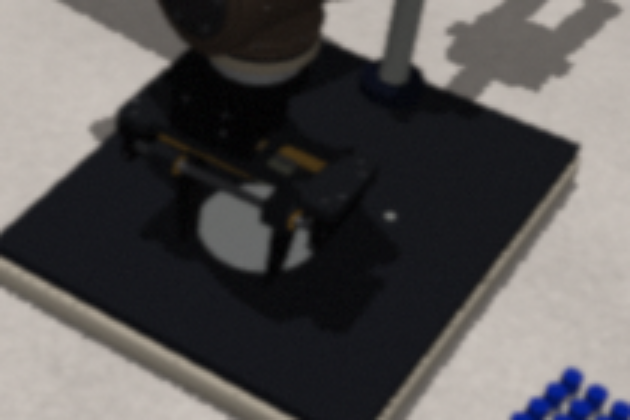

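Run:
```python
from h import *
s=env.camera("scene"); o=env.observe(); p=o["tool_pos"]; print(p)
g=s["img"].min(2); m=(g>75).astype(np.uint8)*255; m[:195]=0; m[:,:325]=0; m[235:]=0; m[:,385:]=0
n,l,st,ce=cv2.connectedComponentsWithStats(m); i=1+np.argmax(st[1:,4]); print(st[i])
# low-side rim points per column
P=[]
for u in range(338,378):
    v=np.where(l[:,u]==i)[0]
    if len(v): P.append(at(s,u,v.max()+.5,.05)[:2])
P=np.array(P); best=min(((np.median(np.abs(np.hypot(*(P-[x,y]).T)-.04725)),x,y) for x in np.arange(.57,.63,.001) for y in np.arange(-.03,.05,.001)))
print(best, "expected",p[:2]+.0417*np.array([-.156,.988]))
```

```text
[ 0.60570754 -0.02833544  0.05689943]
[337 204  23  26 426]
(np.float64(0.0006506307215492502), np.float64(0.604), np.float64(0.010000000000000037)) expected [0.59920234 0.01286416]
```

>>> drive_tool:
  moves:
    - [67,-2,0,1,0,0,0]
    - [67,0,0,1.5,0,0,0]
    - [67,6,0,0,0,0,0]
    - [67,7,0,0,0,0,0]
    - [67,7,0,0,0,0,0]

```text
time_s: 5.6
tool_pos: [0.6029, -0.0105, 0.0544]
tool_rot: [0.651, 0.759, -0.0, -0.0]
force: [0.0, 0.0, 0.9]
width: 0.0701
gripper_force: 0.2
```

>>> drive_tool:
  moves:
    - [67,7,0,0,0,0,0]
    - [67,7,0,0,0,0,0]
    - [67,6,0,0,0,0,0]
    - [67,6,0,0,0,0,0]
    - [67,6,0,0,0,0,0]

```text
time_s: 6.1
tool_pos: [0.5982, 0.021, 0.0545]
tool_rot: [0.651, 0.759, 0.0, 0.0]
force: [0.4, -1.5, 0.5]
width: 0.0704
gripper_force: 0.3
```

Run:
```python
from h import *
s=env.camera("scene"); o=env.observe(); print(o["force"],o["width"])
cv2.imwrite("pics/sc4.png",cv2.resize(s["img"][140:280,270:480],None,fx=3,fy=3)[:,:,::-1])
plan((.5953,.045,.0545),99.0,8,67)
```

```text
[-0.29532095  0.12369103  0.29858923] 0.07009673107072992
from [0.598  0.0217 0.0544] yaw 98.76
[[67, 3.0, 0.0, -0.0, 0, 0, -0.0], [67, 3.0, 0.0, -0.0, 0, 0, -0.0], [67, 3.0, 0.0, -0.0, 0, 0, -0.0], [67, 3.0, 0.0, -0.0, 0, 0, -0.0], [67, 3.0, 0.0, -0.0, 0, 0, -0.1]]
[[67, 3.0, 0.0, -0.0, 0, 0, -0.0], [67, 3.0, 0.0, -0.0, 0, 0, -0.1], [67, 2.4, 0.9, -0.1, 0, 0, -0.0]]
```

View pics/sc4.png

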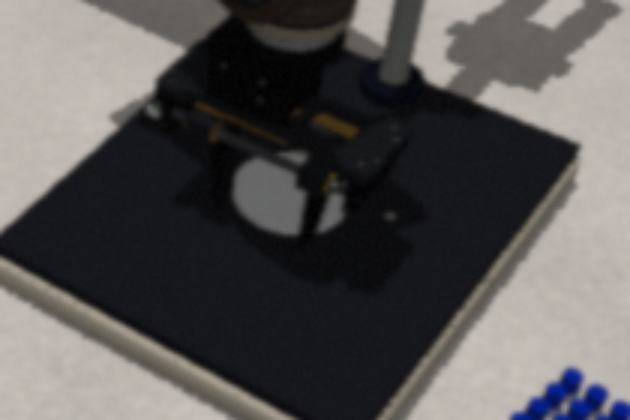

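Scene crop: the plate (centre at about (295,195)) is seated between the two fingers, about 23 mm short of the opening. I'll go on slower.

>>> drive_tool:
  moves:
    - [67,3,0.1,0,0,0,0]
    - [67,3,0.2,0,0,0,0]
    - [67,3,0.1,0,0,0,0]
    - [67,3,0.2,0,0,0,0]
    - [67,3,0.1,0,0,0,0]

```text
time_s: 6.65
tool_pos: [0.5967, 0.0356, 0.0544]
tool_rot: [0.651, 0.759, 0.0, 0.0]
force: [1.0, -1.0, 0.6]
width: 0.0699
gripper_force: 0.4
```

>>> drive_tool:
  moves:
    - [67,2,0.1,0,0,0,0]
    - [67,2,0.1,0,0,0,0]
    - [67,1.5,0,0,0,0,0]
    - [67,1,0,0,0,0,0]
    - [67,0,0,0,0,0,0]

```text
time_s: 7.15
tool_pos: [0.5958, 0.042, 0.0544]
tool_rot: [0.651, 0.759, 0.0, 0.0]
force: [-0.1, -0.7, -0.2]
width: 0.0703
gripper_force: 0.3
```

>>> drive_tool:
  moves:
    - [67,1,0,0,0,0,0]
    - [67,1,0,0,0,0,0]
    - [67,0,0,0,0,0,0]

```text
time_s: 7.45
tool_pos: [0.5954, 0.044, 0.0544]
tool_rot: [0.651, 0.759, -0.0, -0.0]
force: [-0.5, 0.2, 0.2]
width: 0.0696
gripper_force: 0.1
```

>>> drive_tool:
  moves:
    - [67,1,0,0,0,0,0]
    - [67,0.5,0,0,0,0,0]
    - [67,0,0,0,0,0,0]

```text
time_s: 7.75
tool_pos: [0.5953, 0.0454, 0.0544]
tool_rot: [0.651, 0.759, -0.0, 0.0]
force: [0.0, -0.2, 0.3]
width: 0.0699
gripper_force: 0.1
```

>>> drive_tool:
  moves:
    - [67,0.5,0,0,0,0,0]
    - [67,0.5,0,0,0,0,0]
    - [67,0,0,0,0,0,0]

```text
time_s: 8.05
tool_pos: [0.5951, 0.0465, 0.0544]
tool_rot: [0.651, 0.759, -0.0, 0.0]
force: [0.3, 0.1, -0.7]
width: 0.0701
gripper_force: 0.0
```

Run:
```python
from h import *
s=env.camera("scene"); o=env.observe(); print(o["force"],o["gripper_force"],o["tool_pos"])
cv2.imwrite("pics/sc5.png",cv2.resize(s["img"][170:240,330:430],None,fx=6,fy=6,interpolation=cv2.INTER_CUBIC)[:,:,::-1])
```

```text
[ 0.08075258 -0.88700792  0.16349442] 0.0 [0.59512667 0.04641861 0.05438862]
```

View pics/sc5.png

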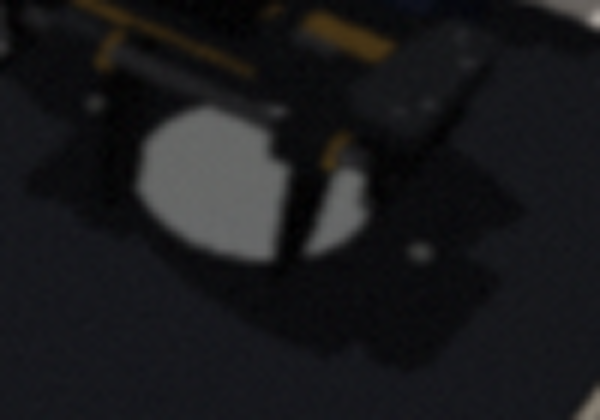

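The finger force fell to zero, so the plate has probably dropped in. I'll lift clear and look at the dish from here.

>>> drive_tool:
  moves:
    - [60,0,0,-20,0,0,0]
    - [45,0,0,-30,0,0,0]
    - [40,0,0,-20,0,0,0]
    - [40,-30,0,-5,0,0,0]
    - [40,-45,0,0,0,0,0]

```text
time_s: 8.6
tool_pos: [0.607, -0.027, 0.1309]
tool_rot: [0.65, 0.76, 0.001, 0.001]
force: [0.8, 0.6, 0.1]
width: 0.0801
gripper_force: 0.0
```

Run:
```python
from h import *
c=env.camera("top"); s=env.camera("scene")
for n,k in(("top",c),("scene",s)):
    print([(round(b["confidence"],2),np.round(b["xyz"],3).tolist()) for b in env.boxes_of("red_dish",k)])
    im=k["img"].astype(int); m=((im[:,:,0]>im[:,:,1]*1.7)&(im[:,:,0]>40)).astype(np.uint8)
    q,l,st,ce=cv2.connectedComponentsWithStats(m)
    for i in range(1,q):
        if st[i,4]>100: print(n,st[i],ce[i],[at(k,*ce[i],z)[:2].round(4).tolist() for z in(.0065,.011)])
u=proj(s,(.589,.086,.045)); print(u,blob(s,(370,202),.045,30))
plan((.449,-.311,.10),99,12,40)
```

```text
[(0.66, [0.447, -0.306, 0.015]), (0.49, [0.424, -0.398, 0.012])]
top [145  36  25  26 409] [157.75550122  49.90220049] [[0.9314, 0.2387], [0.9292, 0.2373]]
top [340 216  17  17 218] [348.44036697 223.7706422 ] [[0.4459, -0.3115], [0.4456, -0.3108]]
[(0.78, [0.429, -0.405, 0.013]), (0.72, [0.453, -0.312, 0.011])]
scene [   0   10   63   66 3008] [26.64394947 43.12799202] [[-1.0014, -0.1346], [-0.99, -0.1376]]
scene [509 210  35  31 793] [526.62295082 225.86002522] [[0.8852, 0.3126], [0.8862, 0.3072]]
scene [200 256  20  17 264] [209.22348485 264.18181818] [[0.4507, -0.3124], [0.4541, -0.3143]]
scene [406 316  16  17 218] [413.65137615 324.1559633 ] [[0.8588, -0.1124], [0.8599, -0.1155]]
(np.float64(371.4486535015082), np.float64(198.6566013166911)) [-0.0043  0.3786  0.9552  1.7731]
from [ 0.6064 -0.0285  0.1293] yaw 98.63
[[40, -21.0, -17.0, 2.0, 0, 0, -0.0], [40, -21.0, -16.0, 2.0, 0, 0, -0.0], [40, -21.0, -17.0, 3.0, 0, 0, -0.0], [40, -21.0, -16.0, 2.0, 0, 0, -0.0], [40, -21.0, -17.0, 3.0, 0, 0, -0.0]]
[[40, -22.0, -16.0, 2.0, 0, 0, -0.1], [40, -21.0, -17.0, 3.0, 0, 0, -0.0], [40, -22.0, -16.0, 2.0, 0, 0, -0.1], [40, -21.0, -17.0, 3.0, 0, 0, -0.0], [40, -21.0, -16.0, 2.0, 0, 0, -0.1]]
[[40, -22.0, -17.0, 3.0, 0, 0, -0.0], [40, -21.3, -16.5, 2.3, 0, 0, -0.1]]
```

>>> drive_tool:
  moves:
    - [40,-25,-20,3,0,0,0]
    - [40,-26,-20,3,0,0,0]
    - [40,-25,-20,3,0,0,0]
    - [40,-26,-20,3,0,0,0]
    - [40,-25,-20,3,0,0,0]

```text
time_s: 9.3
tool_pos: [0.5263, -0.1683, 0.1143]
tool_rot: [0.651, 0.759, -0.0, -0.0]
force: [0.6, -1.0, 0.1]
width: 0.0801
gripper_force: 0.0
```

>>> drive_tool:
  moves:
    - [40,-26,-20,3,0,0,0]
    - [40,-26,-20,3,0,0,0]
    - [40,-26,-20,3,0,0,0]
    - [40,-25,-20,3,0,0,0]
    - [40,-25,-20,2,0,0,0]

```text
time_s: 9.8
tool_pos: [0.4472, -0.3101, 0.1002]
tool_rot: [0.651, 0.759, 0.0, -0.0]
force: [0.5, 0.4, 0.4]
width: 0.0801
gripper_force: 0.0
```

Run:
```python
from h import *
plan((.448,-.311,.0105),99,5,40)
c=env.camera("top"); s=env.camera("scene")
for k,uv,uv2 in((c,(202,166),(202,166)),(s,(371,199),(371,199))):
    print(k["img"][uv[1],uv[0]],[blob(k,uv,.045,t).tolist() for t in(25,35,45)])
# residual opening ring check: compare to opening centre seen earlier
cc=np.hstack([cv2.resize(c["img"][125:205,155:250],None,fx=4,fy=4,interpolation=cv2.INTER_CUBIC),cv2.resize(s["img"][160:240,325:420],None,fx=4,fy=4,interpolation=cv2.INTER_CUBIC)])
cv2.imwrite("pics/fit.png",np.clip(cc.astype(float)*1.4,0,255).astype(np.uint8)[:,:,::-1])
```

```text
from [ 0.4472 -0.3101  0.1002] yaw 98.81
[[40, -0.0, 0.0, 18.0, 0, 0, -0.0], [40, -0.0, 0.0, 18.0, 0, 0, -0.0], [40, -0.0, 0.0, 18.0, 0, 0, -0.1], [40, -1.0, 0.0, 18.0, 0, 0, -0.0], [40, -0.0, 0.6, 17.7, 0, 0, -0.1]]
[197 197 199] [[0.5875, 0.085, 0.0905, 0.0906], [0.5875, 0.085, 0.0915, 0.0915], [0.5875, 0.085, 0.0922, 0.0923]]
[197 199 198] [[0.5914, 0.0845, 0.0892, 0.09], [0.5914, 0.0846, 0.0905, 0.0912], [0.5913, 0.0845, 0.0917, 0.0922]]
```

View pics/fit.png

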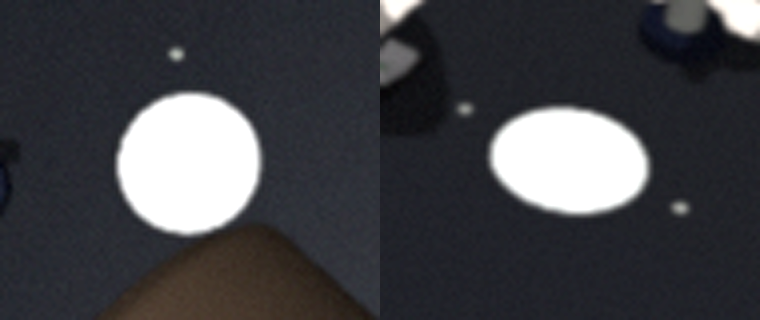

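The plate's centre agrees with the opening within about 1 mm in both views. There is no dark ring, and the two views agree for a surface at deck level, so it has dropped in. Next, grasp the dish.

>>> drive_tool:
  moves:
    - [40,0,0,18,0,0,0]
    - [40,0,0,18,0,0,0]
    - [40,0,0,18,0,0,0]
    - [40,0,0.5,18,0,0,0]
    - [40,0,0,17,0,0,0]
  newtons: 8

```text
time_s: 10.4
tool_pos: [0.4488, -0.3085, 0.0107]
tool_rot: [0.651, 0.759, 0.0, -0.0]
force: [-0.6, 0.4, 0.0]
width: 0.0801
gripper_force: 0.0
```

>>> drive_tool:
  moves:
    - [80,0,0,0,0,0,0]
    - [110,0,0,0,0,0,0]
    - [150,0,0,0,0,0,0]
    - [150,0,0,0,0,0,0]
    - [150,0,0,0,0,0,0]
  newtons: 8

```text
time_s: 10.9
tool_pos: [0.4484, -0.3102, 0.0122]
tool_rot: [0.651, 0.759, 0.0, 0.001]
force: [1.2, 1.9, 5.0]
width: 0.0498
gripper_force: 8.0
```

>>> drive_tool:
  moves:
    - [150,0,0,0,0,0,0]
    - [150,0,0,-5,0,0,0]
    - [150,0,0,-10,0,0,0]
    - [150,0,0,0,0,0,0]
  newtons: 8

```text
time_s: 11.3
tool_pos: [0.4485, -0.3106, 0.0278]
tool_rot: [0.651, 0.759, -0.0, 0.001]
force: [-0.7, -0.8, -0.7]
width: 0.0495
gripper_force: 8.0
```

Run:
```python
from h import *
c=env.camera("top"); s=env.camera("scene"); print(env.observe()["width"])
for n,k in(("top",c),("scene",s)):
    im=k["img"].astype(int); m=((im[:,:,0]>im[:,:,1]*1.7)&(im[:,:,0]>25)).astype(np.uint8); m[:200]=0
    q,l,st,ce=cv2.connectedComponentsWithStats(m)
    for i in range(1,q):
        if st[i,4]>20: print(n,st[i],ce[i],[at(k,*ce[i],z)[:2].round(4).tolist() for z in(.0065,.0215)])
o=s["img"]; cv2.imwrite("pics/grasp.png",np.clip(cv2.resize(o[200:320,140:290],None,fx=5,fy=5,interpolation=cv2.INTER_CUBIC).astype(float)*1.6,0,255).astype(np.uint8)[:,:,::-1])
```

```text
0.04924736105706563
scene [509 211  35  30 793] [526.63430013 225.90163934] [[0.8853, 0.3125], [0.8886, 0.2944]]
scene [499 248  28  14  77] [511.20779221 257.07792208] [[0.9074, 0.1928], [0.9103, 0.177]]
scene [199 252  15  17 211] [206.         260.47867299] [[0.4369, -0.311], [0.4485, -0.3175]]
scene [406 316  16  17 218] [413.65137615 324.1559633 ] [[0.8588, -0.1124], [0.8625, -0.1226]]
```

View pics/grasp.png

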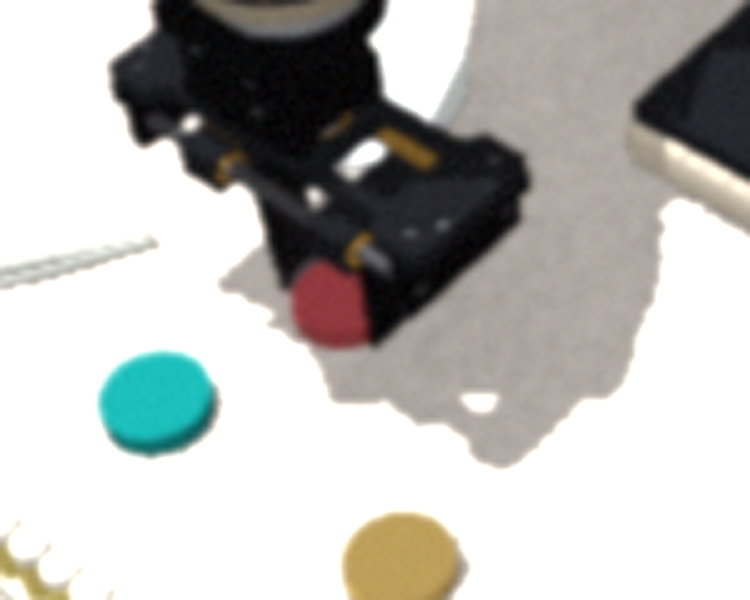

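Scene crop: the red dish, at about (335,305), is held level between the fingers and the neighbours are undisturbed. Now to carry it.

Run:
```python
from h import *
o=env.observe(); p=o["tool_pos"]
plan((p[0],p[1],.12),98.8,3,150)
plan((.589,.087,.085),98.8,15,150,pos=(p[0],p[1],.12))
```

```text
from [ 0.4482 -0.3103  0.0269] yaw 98.73
[[150, 0.0, 0.0, -31.0, 0, 0, -0.0], [150, 0.0, 0.0, -31.0, 0, 0, -0.0], [150, 0.0, 0.0, -31.1, 0, 0, -0.1]]
from [ 0.4482 -0.3103  0.12  ] yaw 98.73
[[150, 25.0, 13.0, 2.0, 0, 0, -0.0], [150, 25.0, 13.0, 2.0, 0, 0, -0.0], [150, 25.0, 13.0, 2.0, 0, 0, -0.0], [150, 25.0, 13.0, 2.0, 0, 0, -0.0], [150, 25.0, 13.0, 2.0, 0, 0, -0.0]]
[[150, 25.0, 13.0, 2.0, 0, 0, -0.0], [150, 25.0, 14.0, 3.0, 0, 0, -0.0], [150, 25.0, 13.0, 2.0, 0, 0, -0.0], [150, 24.0, 14.0, 3.0, 0, 0, -0.0], [150, 25.0, 13.0, 2.0, 0, 0, -0.0]]
[[150, 24.0, 14.0, 3.0, 0, 0, -0.0], [150, 25.0, 13.0, 2.0, 0, 0, -0.0], [150, 24.0, 14.0, 3.0, 0, 0, -0.0], [150, 25.0, 13.0, 2.0, 0, 0, -0.0], [150, 24.3, 13.5, 3.0, 0, 0, -0.1]]
```

>>> drive_tool:
  moves:
    - [150,0,0,-20,0,0,0]
    - [150,0,0,-30,0,0,0]
    - [150,0,0,-30,0,0,0]
    - [150,10,5,-13,0,0,0]
    - [150,20,11,0,0,0,0]

```text
time_s: 11.9
tool_pos: [0.4598, -0.2784, 0.1208]
tool_rot: [0.652, 0.758, 0.0, 0.002]
force: [0.2, 1.4, -0.9]
width: 0.0494
gripper_force: 8.0
```

>>> drive_tool:
  moves:
    - [150,25,13,2,0,0,0]
    - [150,25,13,2,0,0,0]
    - [150,25,13,2,0,0,0]
    - [150,25,13,2,0,0,0]
    - [150,25,13,2,0,0,0]

```text
time_s: 12.4
tool_pos: [0.5045, -0.1427, 0.1086]
tool_rot: [0.651, 0.759, -0.0, -0.001]
force: [0.6, -0.3, -0.5]
width: 0.0503
gripper_force: 8.0
```

>>> drive_tool:
  moves:
    - [150,25,13,2,0,0,0]
    - [150,25,14,2,0,0,0]
    - [150,25,13,2,0,0,0]
    - [150,25,14,2,0,0,0]
    - [150,25,13,2,0,0,0]

```text
time_s: 12.9
tool_pos: [0.5516, -0.009, 0.0985]
tool_rot: [0.651, 0.759, -0.0, -0.0]
force: [0.4, 0.1, -0.0]
width: 0.0496
gripper_force: 8.0
```

>>> drive_tool:
  moves:
    - [150,25,14,2,0,0,0]
    - [150,25,14,2,0,0,0]
    - [150,20,11,2,0,0,0]
    - [150,10,6,1,0,0,0]
    - [150,0,0,0,0,0,0]

```text
time_s: 13.4
tool_pos: [0.5839, 0.0764, 0.0916]
tool_rot: [0.65, 0.76, -0.0, -0.0]
force: [0.1, -0.1, -0.2]
width: 0.0496
gripper_force: 8.0
```

Run:
```python
from h import *
o=env.observe(); print(o["width"],o["force"])
plan((.589,.087,.060),98.8,5,150)
s=env.camera("scene"); im=s["img"].astype(int); m=((im[:,:,0]>im[:,:,1]*1.7)&(im[:,:,0]>25)).astype(np.uint8)
m[:120]=0
q,l,st,ce=cv2.connectedComponentsWithStats(m)
for i in range(1,q):
    if st[i,4]>40: print(st[i],[at(s,*ce[i],z)[:2].round(4).tolist() for z in(.08,.09)])
```

```text
0.04956498200486536 [ 0.05154266 -0.12224282 -0.17106662]
from [0.5839 0.0764 0.0916] yaw 98.85
[[150, 2.0, 1.0, 6.0, 0, 0, 0.0], [150, 2.0, 1.0, 6.0, 0, 0, 0.0], [150, 2.0, 2.0, 7.0, 0, 0, 0.0], [150, 2.0, 1.0, 6.0, 0, 0, 0.0], [150, 1.7, 1.7, 6.6, 0, 0, 0.0]]
[359 180  21  16 246] [[0.5815, 0.0799], [0.588, 0.0698]]
[509 211  35  30 792] [[0.9014, 0.2241], [0.9035, 0.212]]
[500 249  27  13  75] [[0.9216, 0.1157], [0.9235, 0.1051]]
[406 316  17  17 218] [[0.8773, -0.1622], [0.8798, -0.169]]
```

>>> drive_tool:
  moves:
    - [150,2,1,6,0,0,0]
    - [150,2,1,6,0,0,0]
    - [150,2,2,7,0,0,0]
    - [150,2,1,6,0,0,0]
    - [150,1.5,1.5,5,0,0,0]

```text
time_s: 13.95
tool_pos: [0.589, 0.0853, 0.0616]
tool_rot: [0.651, 0.759, -0.0, -0.0]
force: [0.7, -0.4, 0.4]
width: 0.0497
gripper_force: 8.0
```

>>> drive_tool:
  moves:
    - [150,0,0,0,0,0,0]
    - [150,0,0,1,0,0,0]
    - [150,0,0,1,0,0,0]
    - [150,0,0,1,0,0,0]
    - [150,0,0,0,0,0,0]

```text
time_s: 14.45
tool_pos: [0.5891, 0.0854, 0.0595]
tool_rot: [0.651, 0.759, 0.0, 0.0]
force: [0.1, -0.7, -1.0]
width: 0.0497
gripper_force: 8.0
```

>>> drive_tool:
  moves:
    - [150,0,0,1,0,0,0]
    - [150,0,0,0,0,0,0]
    - [150,0,0,0.5,0,0,0]
    - [150,0,0,0,0,0,0]

```text
time_s: 14.85
tool_pos: [0.5891, 0.0854, 0.0579]
tool_rot: [0.651, 0.759, -0.0, 0.0]
force: [0.6, 0.3, 0.5]
width: 0.0496
gripper_force: 8.0
```

>>> drive_tool:
  moves:
    - [150,0,0,0.5,0,0,0]
    - [150,0,0,0,0,0,0]
    - [150,0,0,0.5,0,0,0]
    - [150,0,0,0,0,0,0]

```text
time_s: 15.25
tool_pos: [0.5892, 0.0854, 0.0572]
tool_rot: [0.651, 0.759, 0.0, 0.0]
force: [-1.4, 0.2, 3.5]
width: 0.0497
gripper_force: 8.0
```

Contact (3.5 N upward at 57.2 mm). Release gently and lift.

>>> drive_tool:
  moves:
    - [118,0,0,0,0,0,0]
    - [105,0,0,0,0,0,0]
    - [80,0,0,0,0,0,0]
    - [60,0,0,0,0,0,0]
    - [60,0,0,0,0,0,0]

```text
time_s: 15.75
tool_pos: [0.5891, 0.0854, 0.0568]
tool_rot: [0.651, 0.759, -0.0, 0.0]
force: [-0.7, -0.6, -0.0]
width: 0.0713
gripper_force: 0.0
```

>>> drive_tool:
  moves:
    - [60,0,0,-10,0,0,0]
    - [60,0,0,-25,0,0,0]
    - [60,0,0,-25,0,0,0]
    - [60,-30,0,0,0,0,0]
    - [60,-30,0,0,0,0,0]

```text
time_s: 16.25
tool_pos: [0.5987, 0.026, 0.1187]
tool_rot: [0.651, 0.76, 0.001, 0.001]
force: [-0.0, -0.3, 0.2]
width: 0.0726
gripper_force: 0.0
```

Run:
```python
from h import *
s=env.camera("scene"); im=s["img"].astype(int); m=((im[:,:,0]>im[:,:,1]*1.7)&(im[:,:,0]>25)).astype(np.uint8)
m[:120]=0
q,l,st,ce=cv2.connectedComponentsWithStats(m)
for i in range(1,q):
    if st[i,4]>40: print(st[i],[at(s,*ce[i],z)[:2].round(4).tolist() for z in(.0515,.055)])
# switch: stand x=(-.153,.988), y=(-.988,-.153); opening at (20,0); pivot (20,135); press (6,135)
for yaw in(98.6,99):
    a=np.radians(yaw); X=np.array([np.cos(a),np.sin(a)]); Y=np.array([-X[1],X[0]])
    print("press",np.array([.589,.086])+Y*.135-X*.014)
print(env.boxes_of("switch_press",s)[:2],env.boxes_of("lamp_switch",s)[:2])
```

```text
[363 191  19  15 191] [[0.5917, 0.0801], [0.5939, 0.0767]]
[509 211  35  30 793] [[0.8952, 0.2584], [0.896, 0.2541]]
[500 249  26  13  71] [[0.9167, 0.1453], [0.9174, 0.1416]]
[406 316  16  17 218] [[0.8701, -0.143], [0.8709, -0.1453]]
press [0.45761138 0.05197014]
press [0.45785216 0.05105371]
[{'xyz': [0.3129, -0.4093, 0.0028], 'confidence': 0.42}] [{'xyz': [0.455, 0.0658, 0.0545], 'confidence': 0.4}]
```

Run:
```python
from h import *
p,y=plan((.4575,.0505,.10),98.8,5,255)
```

```text
from [0.5985 0.0249 0.1176] yaw 98.61
[[255, 9.0, -27.0, 4.0, 0, 0, -0.0], [255, 9.0, -27.0, 3.0, 0, 0, -0.0], [255, 9.0, -27.0, 4.0, 0, 0, -0.1], [255, 10.0, -27.0, 3.0, 0, 0, -0.0], [255, 9.5, -27.5, 3.6, 0, 0, -0.1]]
```

>>> drive_tool:
  moves:
    - [255,9,-27,4,0,0,0]
    - [255,9,-27,3,0,0,0]
    - [255,9,-27,4,0,0,0]
    - [255,10,-27,3,0,0,0]
    - [255,9.5,-27.5,3.5,0,0,0]
  newtons: 10

```text
time_s: 16.9
tool_pos: [0.456, 0.0524, 0.0997]
tool_rot: [0.651, 0.759, 0.0, 0.0]
force: [0.6, 0.1, -0.4]
width: 0.0382
gripper_force: 0.0
```

>>> drive_tool:
  moves:
    - [255,0,0,0,0,0,0]
    - [255,0,0,0,0,0,0]

```text
time_s: 17.1
tool_pos: [0.4577, 0.0521, 0.0999]
tool_rot: [0.651, 0.759, 0.0, 0.0]
force: [0.4, -0.9, -0.1]
width: 0.0223
gripper_force: 0.0
```

Run:
```python
from h import *
print(env.observe()["width"]); plan((.4575,.0505,.075),98.8,3,255)
```

```text
0.02226754937982043
from [0.4577 0.0521 0.0999] yaw 98.79
[[255, -1.0, -0.0, 8.0, 0, 0, -0.0], [255, -0.0, -0.0, 8.0, 0, 0, -0.0], [255, -0.5, -0.5, 8.9, 0, 0, -0.0]]
```

>>> drive_tool:
  moves:
    - [255,-1,0,6,0,0,0]
    - [255,-0.5,0,6,0,0,0]
    - [255,0,0,6,0,0,0]
    - [255,0,0,4,0,0,0]
    - [255,0,0,4,0,0,0]

```text
time_s: 17.6
tool_pos: [0.4575, 0.0499, 0.0728]
tool_rot: [0.651, 0.759, -0.0, -0.0]
force: [-0.3, 0.1, 0.3]
width: 0.0003
gripper_force: 0.0
```

>>> drive_tool:
  moves:
    - [255,0,0,3,0,0,0]
    - [255,0,0,2,0,0,0]
    - [255,0,0,2,0,0,0]
    - [255,0,0,1,0,0,0]
    - [255,0,0,1,0,0,0]

```text
time_s: 18.1
tool_pos: [0.4577, 0.05, 0.0645]
tool_rot: [0.651, 0.759, 0.0, 0.0]
force: [0.0, -1.6, 2.3]
width: 0.0005
gripper_force: 1.3
```

>>> drive_tool:
  moves:
    - [255,0,0,1,0,0,0]
    - [255,0,0,1,0,0,0]
    - [255,0,0,0.5,0,0,0]
    - [255,0,0,0,0,0,0]

```text
time_s: 18.5
tool_pos: [0.4575, 0.05, 0.0623]
tool_rot: [0.651, 0.759, 0.0, 0.0]
force: [-1.4, -2.5, 10.7]
width: 0.0007
gripper_force: 5.5
```

>>> drive_tool:
  moves:
    - [255,0,0,0.5,0,0,0]
    - [255,0,0,0.5,0,0,0]
    - [255,0,0,0,0,0,0]

```text
time_s: 18.8
tool_pos: [0.4576, 0.05, 0.0621]
tool_rot: [0.651, 0.759, 0.0, 0.0]
force: [-4.5, -3.9, 25.1]
width: 0.0003
gripper_force: 12.8
```

Hard stop at the expected 9 mm above the deck, so the switch is fully over. I'll lift and back away, then check.

>>> drive_tool:
  moves:
    - [255,0,0,-10,0,0,0]
    - [255,0,0,-40,0,0,0]
    - [255,-30,0,-40,0,0,0]
    - [255,-40,0,-10,0,0,0]
    - [255,-45,0,0,0,0,0]

```text
time_s: 19.3
tool_pos: [0.4755, -0.0643, 0.163]
tool_rot: [0.65, 0.76, 0.001, 0.001]
force: [1.0, 0.2, -0.0]
width: 0.0004
gripper_force: 0.0
```

>>> drive_tool:
  moves:
    - [255,-45,0,0,0,0,0]
    - [255,-45,0,0,0,0,0]
    - [255,-45,0,0,0,0,0]
    - [255,-30,0,0,0,0,0]
    - [255,0,0,0,0,0,0]

```text
time_s: 19.8
tool_pos: [0.5002, -0.2297, 0.1605]
tool_rot: [0.652, 0.758, -0.0, 0.0]
force: [-0.2, 0.8, -0.5]
width: 0.0002
gripper_force: 0.0
```

Run:
```python
from h import *
c=env.camera("top"); s=env.camera("scene")
for n,k in(("top",c),("scene",s)):
    im=k["img"].astype(int); m=((im[:,:,0]>im[:,:,1]*1.5)&(im[:,:,0]>im[:,:,2]*1.3)&(im[:,:,0]>40)).astype(np.uint8)*255
    p=proj(k,(.589,.086,.05)); w=np.zeros_like(m); cv2.circle(w,(int(p[0]),int(p[1])),28,255,-1)
    q,l,st,ce=cv2.connectedComponentsWithStats(m&w)
    for i in range(1,q):
        if st[i,4]>40: print(n,"red",st[i],[at(k,*ce[i],z)[:2].round(4).tolist() for z in(.0515,.055)])
    g=((im.min(2)>110)*255).astype(np.uint8)&w; K=cv2.convexHull(cv2.findNonZero(g))[:,0]
    P=np.array([at(k,*a,.045)[:2] for a in K]); print(n,"plate",cv2.fitEllipse((P*1e4).astype(np.float32)))
    print(im[int(p[1]),int(p[0])])
    for t in("amber_dish","black_plate","vials","tweezers"): print(t,[(round(b["confidence"],2),np.round(b["xyz"],3).tolist()) for b in env.boxes_of(t,k)][:2])
print(env.observe()["tool_pos"],env.observe()["force"])
```

```text
top red [194 157  17  17 231] [[0.5876, 0.0833], [0.5869, 0.0827]]
top plate ((5988.12451171875, 860.9761962890625), (934.1022338867188, 1238.317138671875), 94.60970306396484)
[102  38  40]
amber_dish []
black_plate [(0.75, [0.696, -0.343, 0.006]), (0.7, [0.587, 0.087, 0.055])]
vials [(0.77, [0.505, -0.477, 0.039])]
tweezers [(0.6, [0.314, -0.405, 0.004])]
scene red [363 191  19  15 208] [[0.5926, 0.0818], [0.5947, 0.0784]]
scene plate ((5912.19580078125, 848.08642578125), (941.7412719726562, 946.9151611328125), 13.013315200805664)
[88 33 37]
amber_dish [(0.82, [0.57, -0.374, 0.016]), (0.2, [0.585, 0.092, 0.048])]
black_plate [(0.87, [0.699, -0.352, 0.002]), (0.35, [0.455, 0.063, 0.055])]
vials [(0.63, [0.516, -0.484, 0.037])]
tweezers [(0.62, [0.312, -0.411, 0.009])]
[ 0.50009512 -0.22615463  0.16107165] [ 0.92619809 -1.58701228  0.34883754]
```

```bash
python3 -c "
from workcell import env
print(env.job_done())"
```

```text
the job is handed in; nothing more can be done
None
```

I handed the job in at about 20 s of the 64 s allowed; no verdict came back. By my measurements the glass plate lies flush and centred in the opening to about 1–2 mm, the red dish stands about 3 mm from its middle, the switch was pressed to its hard stop, and the bystanders have not moved.

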